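# Bad mandarin down the scrap chute

## Robot

A 6-joint arm with a two-finger parallel gripper is mounted at the origin on a cart in front of the work surface, level with it; the furniture and walls round the work are solid. World frame = base frame: x ahead of the robot, y to its left, z up, the work surface at z = 0. Lengths are in m, angles in rad, forces in N, time in s.
With the tool pointing down it reaches from about 0.325 to 0.9 m from the base axis. Payload 6.1 kg.
Tool frame: the origin (TCP) lies between the finger pads; the fingertips stand robot.tip_extent ahead of it and the grasp point (between the pads) lies 3 mm ahead of it (robot.tip_extent is the distance from the TCP to the fingertips, in m); z points along the fingers, y is the line along which they close (so a half turn about z gives the same grasp; the last joint's range is limited). The gripper opens to 85 mm and grips with 20 to 120 N. Pads are 22 mm wide; open, the fingers measure 114 mm over their backs; the gripper's body (76 mm by 85 mm) begins 54 mm behind the grasp point. The pads swing forward as they close: fully open they stand 13 mm farther back than shut.
Start: joints at [0.981, 0.22, 1.526, -0, 1.395, -0.126], TCP at [0.28, 0.559, 0.253] pointing down, gripper open.
Joint ranges: [-2.98, 2.98], [-0.91, 2.08], [0.09, 2.57], [-1.24, 4.39], [0.2, 2.65], [-2.68, 2.68]. Speed limits (rad/s): [2.57, 2.57, 3.01, 3.14, 3.14, 3.14].

## Interface

Orientations are given as a unit quaternion [x, y, z, w].
In Python, from cell import robot gives the robot as it stands.
- The arm moves only by the tool apply_moves, never from a script. Its argument "moves" is text: rows parted by semicolons, each of 4 numbers parted by spaces: the shift along the world's x, y, z in m, then the turn about the world's z in rad. In form: tx ty tz spin; .... A call has 1 to 12 rows; each row shifts and turns the commanded pose from where the row before left it; what a row does not reach is not made up. A row lasts 1/12 s, in which the tool goes at most 41.7 mm and 7.16 degrees, less where a joint would pass 70% of its speed; a pose out of reach is approached as far as the arm can. A call with a gripper value outside its range is refused whole. "jaw" is the closure, from -1 (fully open) to 1 (shut), set as the call begins (left out, the last holds). The fingers move at their own pace and stop on an object; "newtons" is the grip in N (left out, the last holds). Time passes only in rows, so rows that do not move let the fingers close. It gives the time, the measured TCP pose, the force, the opening and the grip force at its end, in the units of the state.
- robot.get_state(): the state, without advancing time (a new reading comes with each control period).
- robot.camera(name): name is "scene" or "top"; returns the picture (384x512x3 uint8, red, green, blue); there is no depth.
- robot.camera_params(name): a dict with "camera_matrix" (3x3 intrinsics, pixels), "k1" (the pictures are not rectified: a ray, as slopes to the right and down, at radius r is drawn at 1 + k1 r^2 times it, then the intrinsics apply), "origin" and "rotation" of the camera in the world. Camera axes: x right, y up, looking along -z (the intrinsics and any distortion apply to the point x, -y, -z); pixel columns grow to the right and rows downward; lengths in m; the calibration is good to about 2 mm. A picture is of the moment at which its call begins. camera_params takes no time and is no camera call.
- robot.job_done(): hands the job in; it is judged then, once.
The state is a dict: "time_s": time; "q": joint angles; "qd": joint speeds; "effort": joint torques, N m; "tool_pos": TCP position; "orientation": TCP orientation; "wrist_force": force on the tool from outside, world axes, zero at the start; "moment": the same for the moment, N m; "gripper_width": opening from 0.0 (shut) to 1.0 (fully open); "grip_force": force on a finger pad.
Only numpy, scipy, OpenCV 4.12 (cv2) and the standard library are available. Lean on these libraries where they do the work, as an engineer would, in place of code of your own. Each camera call takes 0.05 s, during which the arm holds its last target. There are 200 camera calls.

## Task

The mandarin on the prep board has gone bad. With one fingertip push the sprung flap of the board's scrap chute down and hold it open, and with the other finger push the mandarin over the edge so that it drops into the tray underneath; then take the fingers out and let the flap spring shut. Only push the mandarin, do not pinch it or pick it up, and leave the tomato and the things around the board where they are.

Things in the scene. Friction and masses are not known exactly. Their poses are not given: they have to be found in the camera images.
- prep_board: Light wooden prep board on end panels, fixed. Flat top 130 mm above the worktop, 385 mm long (own y -150 to +235) and 220 mm wide (x -110 to +110). Origin: on the worktop, straight below sill. +z up, +y along the board away from the chute (roughly to the robot's left), +x across it, away from the robot. Its -y end has a scrap chute, closed by a sprung steel flap, over a tray.
- sill (a point): Middle of the sill, the straight edge of the chute opening that faces the rest of the board, at the level of the board's top. The mandarin goes over this edge in the board's -y direction. Axes as the board's.
- chute_middle (a point): Centre of the chute opening at the level of the board's top, 55 mm from the sill in the board's -y. The opening measures 110 mm along the board's y (y = -110 to 0) and 120 mm along x (-60 to +60); the board is 20 mm thick round it. Axes as the board's.
- tray_floor (a point): Middle of the floor of the open steel scrap tray under the chute, 9 mm above the worktop. Inside, the tray runs from x = -94 to +94 and y = -118 to +75 in the board's frame, so it also reaches 75 mm under the board beyond the sill; the board's underside is 110 mm above the worktop. Axes as the board's.
- flap (a joint): Flap angle (rad): 0 shut, flush with the board's top; grows as it swings down into the tray, to 1.15. 115 mm wide (board x), 106 mm long; hinge at the chute's far edge (board y = -108, 4 mm below the top), free edge at the sill. A spring shuts it in about half a second when let go; pushing it 70 mm from the hinge takes 1.3 N at first, 3 N at 0.8 rad. A mandarin's weight does not open it.
- flap_edge (a point): Middle of the flap's free edge, on its upper side; beside the sill when the flap is shut.
- mandarin: The bad mandarin: orange, a little flattened, 50 mm across, 44 mm high, about 46 g, standing on the board 40 to 90 mm from the sill, up to 40 mm to either side of its middle. Flat underside about 33 mm across: it slides rather than rolls when pushed gently. Origin: centre of its underside. (Another mandarin, in the basket on the microwave, is not meant.)
- mandarin_centre (a point): Centre of the bad mandarin, 22 mm above its underside. Pushed by a finger that leans over it by 25 degrees or more, it can wedge between finger and board; a more upright finger slides it freely.
- tomato: A good tomato, red, 69 mm across, 71 mm high, standing on the board at the far corner away from the chute. Leave it. Origin: centre of its underside.
- onion: A red onion, 78 mm across, 84 mm high, on the worktop to the left of the board. Leave it. Origin: centre of its underside.
- salt_shaker: A glass salt shaker with steel cap, 44 mm across, 90 mm high, on the worktop to the right of the board. Leave it. Origin: centre of its underside.
- peeler: A black vegetable peeler, 170 x 25 x 18 mm, lying on the worktop to the right of the board, along its own x. Leave it. Origin: centre of its underside.

How it is judged:
By the outcome, as a careful person would: the job done as asked, in the order asked, and still so for the second after the job is handed in, with the robot touching nothing.
It also fails if it takes over 61 s, if anything falls off the work surface, if the arm or the gripper's body presses on something with over 40 N, if the wrist force passes 120 N, or if a joint passes its speed limit or range.

## Working session

There is one attempt and no reset: what is moved stays moved. The work goes in short steps, Python scripts to look and compute and a tool call to move; the robot and the scene stay as the last step left them, time stands still between calls to the robot, and variables do not carry over. Pictures are saved under pics/ and viewed, at most 10 in all, crops included, and the job is handed in when it is done.

Besides the shell and the picture viewer there is one more tool, called after "Call:" as name(argument=value, ...), one argument or row to a line, values as JSON. apply_moves: Moves the arm, as the interface text tells. Its arguments: {"type":"object","properties":{"moves":{"type":"string"},"jaw":{"type":"number"},"newtons":{"type":"number"}},"required":["moves"]}

```bash
mkdir -p pics; cat > h.py <<'E'
import numpy as np, cv2
from cell import robot
def ray(p,px):
    K=np.array(p["camera_matrix"]);k=p["k1"]
    d=(np.array(px,float)-K[:2,2])/[K[0,0],K[1,1]]
    u=d.copy()
    for _ in range(30): u=d/(1+k*(u@u))
    R=np.array(p["rotation"]); return np.array(p["origin"]), R@np.array([u[0],-u[1],-1])
def atz(p,px,z):
    o,d=ray(p,px); return o+d*(z-o[2])/d[2]
def proj(p,X):
    K=np.array(p["camera_matrix"]);c=np.array(p["rotation"]).T@(np.array(X)-p["origin"])
    u=np.array([c[0],-c[1]])/-c[2]; u=u*(1+p["k1"]*(u@u)); return u*[K[0,0],K[1,1]]+K[:2,2]
def snap(n,f):
    im=robot.camera(n); cv2.imwrite(f"pics/{f}.png",im[...,::-1]); return im
E
python3 - <<'E'
from h import *
snap("scene","s0");snap("top","t0")
print(robot.tip_extent,robot.get_state()); print(robot.camera_params("top"),robot.camera_params("scene"))
E
```

```text
0.022 {'time_s': 0.1, 'q': array([ 9.80880135e-01,  2.21179196e-01,  1.52748433e+00,  2.01332921e-06,
        1.39467346e+00, -1.26103988e-01]), 'qd': array([-7.38900139e-05, -1.39001594e-03, -3.60631642e-03,  8.30133344e-04,
        8.31632105e-04, -1.54344902e-03]), 'effort': array([ 1.50853739e-03, -4.98240709e+01, -3.90549231e+01, -1.35028722e-04,
        5.64492497e-03, -1.59832518e-05]), 'tool_pos': array([0.27932908, 0.55855536, 0.25229535]), 'orientation': array([ 2.29833100e-01,  9.73229667e-01, -8.16516717e-04, -3.06543633e-04]), 'wrist_force': array([ 0.64694131, -0.10875395,  0.0909557 ]), 'moment': array([ 0.03854383, -0.00469223,  0.00456081]), 'grip_force': 0.0, 'gripper_width': 1.001094140679935}
{'camera_matrix': array([[368.99629156,   0.        , 256.14642304],
       [  0.        , 368.99629156, 199.46137242],
       [  0.        ,   0.        ,   1.        ]]), 'k1': -0.007801422662689421, 'origin': array([0.08190339, 0.06280435, 1.5513502 ]), 'rotation': array([-0.08761239,  0.1218156 ,  0.81699458, -0.55678083])} {'camera_matrix': array([[439.03248508,   0.        , 252.28114581],
       [  0.        , 439.03248508, 190.678803  ],
       [  0.        ,   0.        ,   1.        ]]), 'k1': -0.056405474664639216, 'origin': array([ 0.4659764 , -1.1435257 ,  1.07803351]), 'rotation': array([ 0.40535192, -0.00532369, -0.00935821,  0.91409731])}
```

View pics/t0.png

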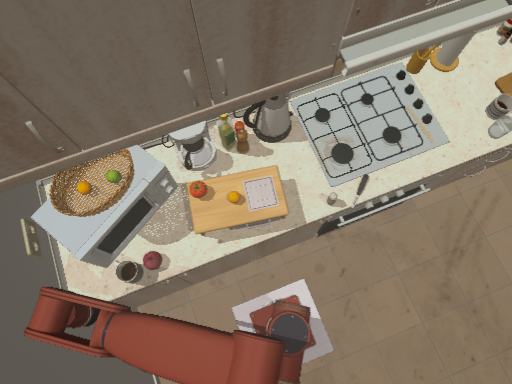

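View pics/s0.png

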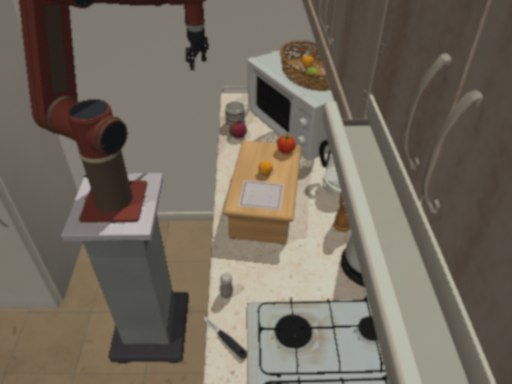

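The pictures show the board with its light flap (top view about x 245-279, y 178-211) and the mandarin at (234,197). In the scene view the mandarin is at (265,167) and the flap at about (240-282, 180-209).

```bash
sed -i 's/^import numpy.*/import numpy as np, cv2\nfrom scipy.spatial.transform import Rotation as Ro/; s/np.array(p\["rotation"\])/Ro.from_quat(p["rotation"]).as_matrix()/' h.py
python3 - <<'E'
from h import *
for n,f,(x0,y0,x1,y1) in (("top","t0",(180,155,300,240)),("scene","s0",(215,130,310,245))):
    p=robot.camera_params(n); im=cv2.imread(f"pics/{f}.png")
    hsv=cv2.cvtColor(im,cv2.COLOR_BGR2HSV).astype(int); H,S,V=hsv[...,0],hsv[...,1],hsv[...,2]
    box=np.zeros(H.shape,bool); box[y0:y1,x0:x1]=1
    def big(m):
        nn,l,st,c=cv2.connectedComponentsWithStats(m.astype(np.uint8)); i=1+st[1:,4].argmax(); return l==i,c[i],st[i]
    man,c,st=big(box&(H>8)&(H<20)&(S>205)); print(n,"mandarin",c,st,"z.152:",atz(p,c,.152))
    win=np.zeros_like(box)
    if n=="top": win[170:216,238:288]=1
    else: win[176:212,236:288]=1
    fl,c,st=big(win&(S<60)); r=cv2.minAreaRect(np.argwhere(fl)[:,::-1].astype(np.float32)); b=cv2.boxPoints(r)
    cnt=cv2.findContours(fl.astype(np.uint8),0,1)[0][0]; ap=cv2.approxPolyDP(cv2.convexHull(cnt),4,True)[:,0]
    print("flap c",c,st,atz(p,c,.13),r); 
    for q in ap: print(q,atz(p,q,.13).round(4))
    cr=im[y0:y1,x0:x1]; cv2.imwrite(f"pics/{f}c.png",cv2.resize(cr,None,fx=5,fy=5,interpolation=2))
a=cv2.imread("pics/t0c.png");b=cv2.imread("pics/s0c.png")
h=max(a.shape[0],b.shape[0]);z=np.zeros((h,a.shape[1]+b.shape[1],3),np.uint8);z[:a.shape[0],:a.shape[1]]=a;z[:b.shape[0],a.shape[1]:]=b
cv2.imwrite("pics/c.png",cv2.resize(z,(800,int(h*800/z.shape[1]))))
E
```

```text
top mandarin [234.58823529 196.85294118] [229 191   9  11  34] z.152: [ 0.53206449 -0.0100094   0.152     ]
flap c [260.38183807 192.97155361] [243 175  36  36 914] [ 0.51623213 -0.11426955  0.13      ] ((260.4425964355469, 192.824462890625), (31.001047134399414, 30.22602081298828), 78.2317123413086)
[270 175] [ 0.5741 -0.1798  0.13  ]
[278 205] [ 0.443  -0.1613  0.13  ]
[249 210] [ 0.4663 -0.0456  0.13  ]
[243 181] [ 0.5904 -0.067   0.13  ]
scene mandarin [265.11702128 167.22340426] [260 162  11  11  94] z.152: [ 0.53523101 -0.00557922  0.152     ]
flap c [261.06178707 194.74809886] [ 238  181   45   29 1052] [ 0.51797642 -0.11697831  0.13      ] ((260.4010009765625, 194.49009704589844), (42.687095642089844, 25.771465301513672), 5.710593223571777)
[244 181] [ 0.4642 -0.0491  0.13  ]
[282 184] [ 0.5884 -0.0664  0.13  ]
[279 209] [ 0.5708 -0.1827  0.13  ]
[239 205] [ 0.4478 -0.1626  0.13  ]
```

View pics/c.png

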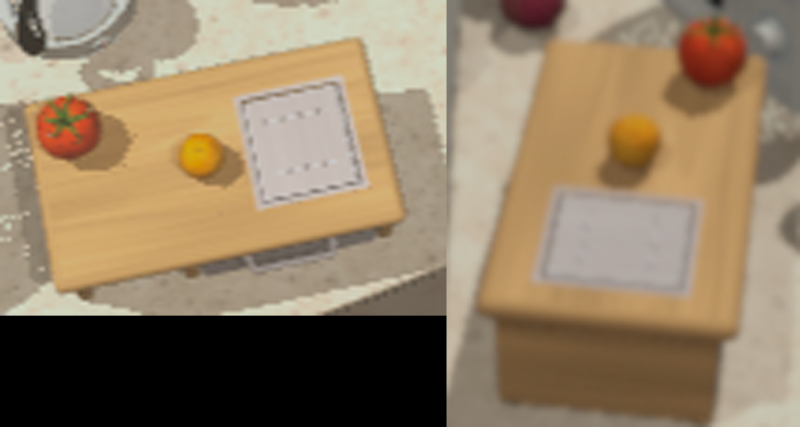

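The tool points straight down and the moves only shift or turn it about z. I need one fingertip lower than the other, so I'll check in free space what happens to the tool's tilt at the reach limit.

Call:
apply_moves(
  moves="-0.01 -0.02 0.035 0;-0.01 -0.02 0.035 0;-0.01 -0.02 0.035 0;0 0 0.04 0;0 0 0.04 0;0 0 0.04 0;0 0 0.04 0;0 0 0.04 0;0 0 0.04 0;0 0 0.04 0",
)

```text
time_s: 0.93
tool_pos: [0.2493, 0.4985, 0.6399]
orientation: [0.23, 0.973, -0.0, -0.0]
wrist_force: [0.8, 0.1, -0.2]
gripper_width: 0.997
grip_force: 0.0
```

```bash
python3 -c "
from h import *
s=robot.get_state();print(s['q'].round(3),s['time_s'],s['tool_pos'],Ro.from_quat(s['orientation']).as_matrix().round(3))
p=robot.camera_params('top')
print('onion',atz(p,(152,260),.04),'mw',[atz(p,q,.27).round(2) for q in ((140,150),(178,186),(108,264),(38,215))])"
```

```text
[ 0.966  0.13   0.909  0.     2.103 -0.141] 0.9333 [0.2492555  0.49851425 0.63992003] [[-0.894  0.447 -0.   ]
 [ 0.447  0.894 -0.   ]
 [ 0.    -0.    -1.   ]]
onion [0.43792275 0.39336463 0.04      ] mw [array([0.8 , 0.27, 0.27]), array([0.61, 0.18, 0.27]), array([0.43, 0.49, 0.27]), array([0.69, 0.68, 0.27])]
```

Call:
apply_moves(
  moves="0 0 0.04 0;0 0 0.04 0;0 0 0.04 0;0 0 0.04 0;0 0 0.04 0;0 0 0.04 0;0 0 0.04 0;0 0 0.04 0",
)

```text
time_s: 1.6
tool_pos: [0.2103, 0.4213, 0.8388]
orientation: [0.23, 0.973, 0.006, -0.004]
wrist_force: [-0.7, -0.7, 0.7]
gripper_width: 1.0
grip_force: 0.0
```

```bash
python3 -c "
from h import *
s=robot.get_state();print(s['q'].round(3),s['time_s'],s['tool_pos'],Ro.from_quat(s['orientation']).as_matrix().round(3))"
```

```text
[ 0.932  0.397  0.088  0.025  2.648 -0.152] 1.6 [0.21025206 0.42127763 0.83880813] [[-0.894  0.448 -0.005]
 [ 0.448  0.894  0.014]
 [ 0.01   0.01  -1.   ]]
```

Call:
apply_moves(
  moves="0.01 0.02 0.03 0;0.01 0.02 0.03 0;0.01 0.02 0.03 0;0.01 0.02 0.03 0",
)

```text
time_s: 1.93
tool_pos: [0.2087, 0.4177, 0.8429]
orientation: [0.23, 0.973, 0.013, -0.009]
wrist_force: [0.6, -0.1, -0.5]
gripper_width: 1.003
grip_force: 0.0
```

```bash
python3 -c "
from h import *
s=robot.get_state();print(s['q'].round(3),s['time_s'],s['tool_pos'],Ro.from_quat(s['orientation']).as_matrix().round(3))"
```

```text
[ 0.92   0.388  0.089  0.056  2.648 -0.137] 1.9333 [0.20866895 0.41773522 0.84293857] [[-0.894  0.448 -0.011]
 [ 0.447  0.894  0.029]
 [ 0.023  0.021 -1.   ]]
```

Call:
apply_moves(
  moves="0.018 0.036 0 0;0.018 0.036 0 0;0.018 0.036 0 0;0.018 0.036 0 0",
)

```text
time_s: 2.27
tool_pos: [0.2332, 0.4617, 0.7946]
orientation: [0.229, 0.972, -0.031, -0.033]
wrist_force: [-0.8, 0.3, -0.3]
gripper_width: 1.003
grip_force: 0.0
```

```bash
cat >> h.py <<'E'
def st():
    s=robot.get_state();R=Ro.from_quat(s['orientation']).as_matrix()
    print(s['time_s'],s['q'].round(3),s['tool_pos'].round(4),'y',R[:,1].round(3),'z',R[:,2].round(3),'F',s['wrist_force'].round(1))
    return s,R
E
python3 -c "
from h import *
st()"
```

```text
2.2667 [ 0.929  0.487  0.09   0.076  2.647 -0.114] [0.2332 0.4617 0.7946] y [ 0.444  0.893 -0.075] z [-0.079 -0.045 -0.996] F [-0.8  0.3 -0.3]
```

Call:
apply_moves(
  moves="0.018 0.036 0 0;0.018 0.036 0 0;0.018 0.036 0 0;0.018 0.036 0 0",
)

```text
time_s: 2.6
tool_pos: [0.251, 0.4951, 0.7512]
orientation: [0.228, 0.97, -0.068, -0.053]
wrist_force: [0.4, 0.2, 0.6]
gripper_width: 0.997
grip_force: 0.0
```

```bash
python3 -c "
from h import *
st()"
```

```text
2.6 [ 0.934  0.57   0.089  0.093  2.647 -0.096] [0.251  0.4951 0.7512] y [ 0.435  0.887 -0.155] z [-0.134 -0.107 -0.985] F [0.4 0.2 0.6]
```

Call:
apply_moves(
  moves="0.018 0.036 0 0;0.018 0.036 0 0;0.018 0.036 0 0;0.018 0.036 0 0;0.018 0.036 0 0;0.018 0.036 0 0;0.018 0.036 0 0;0.018 0.036 0 0",
)

```text
time_s: 3.27
tool_pos: [0.2777, 0.5459, 0.6681]
orientation: [0.225, 0.961, -0.132, -0.088]
wrist_force: [0.3, -0.3, -0.1]
gripper_width: 1.005
grip_force: 0.0
```

```bash
python3 -c "
from h import *
st()"
```

```text
3.2667 [ 0.942  0.715  0.089  0.123  2.647 -0.071] [0.2777 0.5459 0.6681] y [ 0.409  0.864 -0.293] z [-0.228 -0.214 -0.95 ] F [ 0.3 -0.3 -0.1]
```

Call:
apply_moves(
  moves="0.018 0.036 0 0;0.018 0.036 0 0;0.018 0.036 0 0;-0.01 -0.02 -0.03 0;-0.01 -0.02 -0.03 0;-0.01 -0.02 -0.03 0;-0.01 -0.02 -0.03 0;-0.01 -0.02 -0.03 0",
)

```text
time_s: 3.93
tool_pos: [0.2512, 0.492, 0.5363]
orientation: [0.224, 0.958, -0.151, -0.099]
wrist_force: [1.0, 1.8, 1.2]
gripper_width: 1.002
grip_force: 0.0
```

```bash
python3 -c "
from h import *
st()"
```

```text
3.9333 [ 0.923  0.287  0.964  0.075  2.247 -0.152] [0.2512 0.492  0.5363] y [ 0.399  0.854 -0.333] z [-0.258 -0.244 -0.935] F [1.  1.8 1.2]
```

The tilt persists: 19.5° along the closing line, with tool +y as the lower finger. Next I swing over to the board with that finger towards the chute, and shut the jaw to nudge the mandarin nearer the sill first.

Call:
apply_moves(
  moves="0.01 -0.02 -0.003 -0.124;0.01 -0.02 -0.003 -0.124;0.01 -0.02 -0.003 -0.124;0.01 -0.02 -0.003 -0.124;0.01 -0.02 -0.003 -0.124;0.01 -0.02 -0.003 -0.124;0.01 -0.02 -0.003 -0.124;0.01 -0.02 -0.003 -0.124;0.01 -0.02 -0.003 -0.124;0.01 -0.02 -0.003 -0.124;0.01 -0.02 -0.003 -0.124;0.01 -0.02 -0.003 -0.124",
  jaw=1,
  newtons=20,
)

```text
time_s: 4.93
tool_pos: [0.372, 0.2517, 0.5013]
orientation: [0.815, 0.55, -0.043, -0.176]
wrist_force: [0.5, -0.3, -0.7]
gripper_width: -0.003
grip_force: 0.0
```

Call:
apply_moves(
  moves="0.01 -0.015 -0.01 -0.124;0.01 -0.015 -0.01 -0.124;0.01 -0.015 -0.01 -0.124;0.01 -0.015 -0.01 -0.124;0.01 -0.015 -0.01 -0.124;0.01 -0.015 -0.01 -0.124;0.01 -0.015 -0.01 -0.124;0.01 -0.015 -0.01 -0.124;0.01 -0.015 -0.01 -0.124;0.01 -0.015 -0.01 -0.124;0.01 -0.015 -0.01 -0.124",
)

```text
time_s: 5.85
tool_pos: [0.482, 0.0868, 0.3911]
orientation: [0.98, -0.087, 0.077, -0.164]
wrist_force: [-0.2, -0.5, -0.1]
gripper_width: 0.001
grip_force: 0.0
```

```bash
python3 - <<'E'
from h import *
st()
p=robot.camera_params('top'); print('tomato',atz(p,(198,189),.165))
# board corners fit for yaw: wood mask contour at top level
im=cv2.imread('pics/t0.png'); hsv=cv2.cvtColor(im,cv2.COLOR_BGR2HSV)
E
```

```text
5.85 [-0.207 -0.325  1.834  0.345  1.515  1.542] [0.482  0.0868 0.3911] y [-0.145 -0.931 -0.334] z [ 0.18   0.308 -0.934] F [-0.2 -0.5 -0.1]
tomato [0.61198377 0.11462566 0.165     ]
```

Call:
apply_moves(
  moves="0.0095 -0.0075 -0.025 0;0.0095 -0.0075 -0.025 0;0.0095 -0.0075 -0.025 0;0.0095 -0.0075 -0.025 0;0.0095 -0.0075 -0.025 0;0.009 -0.007 -0.025 0;0 0 -0.03 0;0 0 -0.02 0;0 0 -0.01 0;0 0 0 0",
)

```text
time_s: 6.68
tool_pos: [0.5364, 0.0437, 0.1787]
orientation: [0.98, -0.084, 0.074, -0.164]
wrist_force: [-0.8, 0.6, -0.6]
gripper_width: -0.002
grip_force: 0.0
```

```bash
cat >> h.py <<'E'
def pair(f):
    a=snap("top",f+"t")[155:240,180:300,::-1];b=snap("scene",f+"s")[120:250,205:315,::-1]
    a=cv2.resize(a,(400,283),interpolation=2);b=cv2.resize(b,(400,473),interpolation=2)
    z=np.zeros((473,800,3),np.uint8);z[:283,:400]=a;z[:,400:]=b;cv2.imwrite(f"pics/{f}.png",z)
E
python3 -c "
from h import *
st();pair('p1')"
```

```text
6.6833 [-0.272 -0.024  1.976  0.391  1.132  1.313] [0.5364 0.0437 0.1787] y [-0.141 -0.932 -0.335] z [ 0.173  0.31  -0.935] F [-0.8  0.6 -0.6]
```

View pics/p1.png

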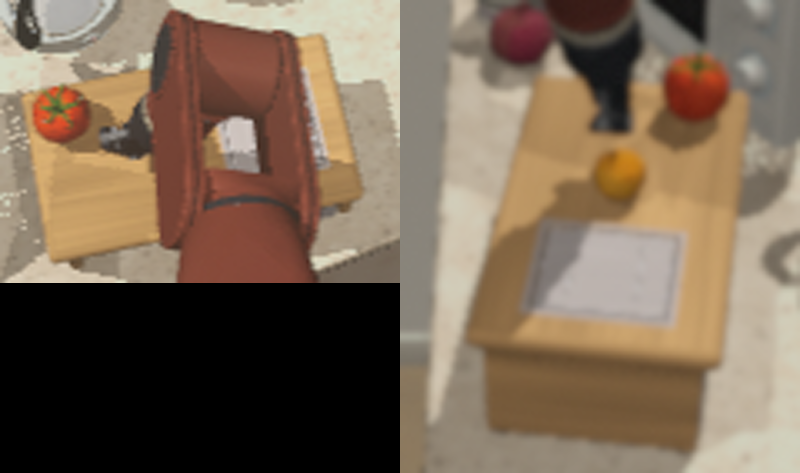

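The shut fingers stand behind the mandarin (scene crop: tip at (612,128), mandarin at (619,173)), clear of the tomato. Next I lower them and nudge gently towards the sill.

Call:
apply_moves(
  moves="0.003 0 -0.01 0;0 0 -0.008 0;0 0 0 0;-0.0006 -0.004 0 0;-0.0006 -0.004 0 0;-0.0006 -0.004 0 0;-0.0006 -0.004 0 0;-0.0006 -0.004 0 0;-0.0006 -0.004 0 0;-0.0006 -0.004 0 0;0 0 0 0",
)

```text
time_s: 7.7
tool_pos: [0.5371, 0.0145, 0.1637]
orientation: [0.98, -0.084, 0.077, -0.164]
wrist_force: [0.2, 1.0, -0.1]
gripper_width: -0.001
grip_force: 0.0
```

```bash
cat >> h.py <<'E'
def mand(f,top=False):
    im=snap("scene",f)[...,::-1].copy(); p=robot.camera_params("scene")
    h=cv2.cvtColor(im,cv2.COLOR_BGR2HSV).astype(int); m=(h[...,0]>8)&(h[...,0]<20)&(h[...,1]>205); m[:152]=0;m[215:]=0;m[:,:235]=0;m[:,290:]=0
    n,l,s,c=cv2.connectedComponentsWithStats(m.astype(np.uint8))
    if n<2: print("no mandarin"); return
    i=1+s[1:,4].argmax(); w=atz(p,c[i],.152)[:2]-[.5255,-.061]
    print("mand board xy",(w@[.988,-.154]).round(4),(w@[.154,.988]).round(4),s[i])
def tips(hw,ext=.022):
    s,R=st()
    for nm,yy in (("Aout",hw+.0145),("Ain",hw),("Bin",-hw),("Bout",-hw-.0145)):
        P=s['tool_pos']+R@[0,yy,ext]; w=P[:2]-[.5255,-.061]
        print(nm,(w@[.988,-.154]).round(4),(w@[.154,.988]).round(4),(P[2]-.13).round(4))
E
python3 -c "
from h import *
tips(0);mand('m1')"
```

```text
7.7 [-0.33   0.003  1.98   0.399  1.118  1.243] [0.5371 0.0145 0.1637] y [-0.139 -0.932 -0.334] z [ 0.178  0.308 -0.934] F [ 0.2  1.  -0.1]
Aout 0.0028 0.07 0.0083
Ain 0.0027 0.0836 0.0131
Bin 0.0027 0.0836 0.0131
Bout 0.0026 0.0973 0.018
mand board xy 0.0041 0.0425 [260 165  11  11  75]
```

Call:
apply_moves(
  moves="-0.0006 -0.004 0 0;-0.0006 -0.004 0 0;-0.0006 -0.004 0 0;-0.0006 -0.004 0 0;0 0 0 0;0.001 0.008 0 0;0.002 0.014 0.01 0;0 0 0.03 0;0 0 0.03 0;0 0 0.02 0",
)

```text
time_s: 8.58
tool_pos: [0.5382, 0.0221, 0.2561]
orientation: [0.98, -0.083, 0.078, -0.164]
wrist_force: [-0.3, 0.2, 0.2]
gripper_width: 0.002
grip_force: 0.0
```

Call:
apply_moves(
  moves="-0.004 -0.026 0 0;-0.003 -0.02 0 0;0 0 0 0;0 0 0 0;0 0 0 0;0 0 0 0",
  jaw=-1,
)

```text
time_s: 9.08
tool_pos: [0.5304, -0.0237, 0.2532]
orientation: [0.98, -0.083, 0.076, -0.164]
wrist_force: [-0.4, 0.6, 0.4]
gripper_width: 0.846
grip_force: 0.0
```

```bash
python3 -c "
from h import *
tips(.0425,.015);mand('m2')"
```

```text
9.0833 [-0.409 -0.091  1.893  0.375  1.316  1.241] [ 0.5304 -0.0237  0.2532] y [-0.138 -0.932 -0.335] z [ 0.177  0.309 -0.934] F [-0.4  0.6  0.4]
Aout 0.0014 -0.0111 0.0901
Ain 0.0013 0.0026 0.0949
Bin 0.0008 0.0826 0.1234
Bout 0.0007 0.0963 0.1282
mand board xy 0.0034 0.0286 [260 168  11  11  86]
```

Call:
apply_moves(
  moves="-0.002 -0.008 -0.02 0;0 -0.008 -0.02 0;0 0 -0.02 0;0 0 -0.02 0;0 0 0 0;0 0 0 0",
)

```text
time_s: 9.63
tool_pos: [0.5278, -0.0397, 0.1725]
orientation: [0.98, -0.084, 0.075, -0.165]
wrist_force: [0.4, 0.0, 1.0]
gripper_width: 1.001
grip_force: 0.0
```

```bash
python3 -c "
from h import *
tips(.0425,.015);pair('p2')"
```

```text
9.6333 [-4.410e-01  1.000e-03  1.964e+00  3.950e-01  1.178e+00  1.147e+00] [ 0.5278 -0.0397  0.1725] y [-0.139 -0.932 -0.335] z [ 0.175  0.31  -0.934] F [0.4 0.  1. ]
Aout 0.0012 -0.0273 0.0094
Ain 0.0011 -0.0136 0.0143
Bin 0.0006 0.0664 0.0428
Bout 0.0005 0.0801 0.0476
```

View pics/p2.png

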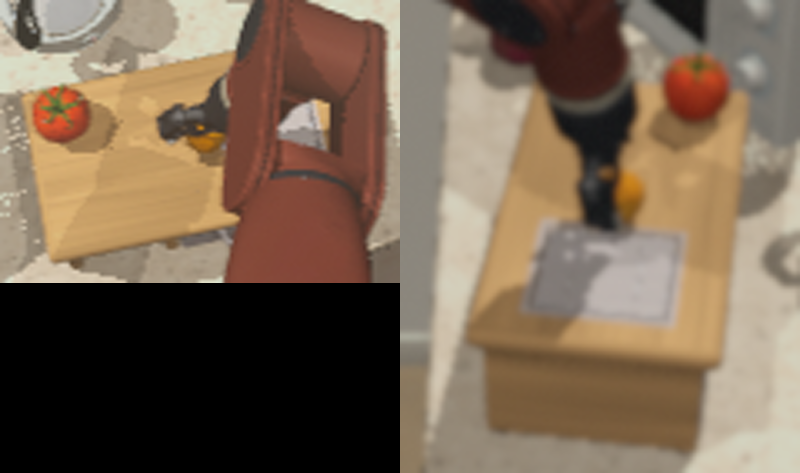

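```bash
python3 -c "
from h import *
s,R=st()
for n in('scene','top'):
  p=robot.camera_params(n)
  for e in(.009,.015,.022):
    print(n,e,[proj(p,s['tool_pos']+R@[0,y,e]).round(1) for y in(.057,.0425,-.0425,-.057)])
  print(proj(p,[.5255+.0034*.988+.0286*.154,-.061-.0034*.154+.0286*.988,.152]))
"
```

```text
9.7333 [-4.410e-01 -1.000e-03  1.961e+00  3.950e-01  1.178e+00  1.147e+00] [ 0.5293 -0.0405  0.1748] y [-0.138 -0.932 -0.334] z [ 0.179  0.308 -0.934] F [ 1.3 -1.2  0.6]
scene 0.009 [array([262.4, 185.2]), array([262.9, 181.3]), array([265.7, 159.1]), array([266.1, 155.4])]
scene 0.015 [array([262.7, 186.1]), array([263.2, 182.2]), array([265.9, 160.1]), array([266.4, 156.4])]
scene 0.022 [array([263. , 187.2]), array([263.5, 183.3]), array([266.2, 161.2]), array([266.7, 157.6])]
[264.88317963 172.53964607]
top 0.009 [array([254.4, 192.1]), array([251. , 192.5]), array([230.9, 194.6]), array([227.3, 195. ])]
top 0.015 [array([253.8, 192.5]), array([250.5, 192.9]), array([230.4, 195. ]), array([226.9, 195.4])]
top 0.022 [array([253.3, 192.9]), array([249.9, 193.3]), array([229.9, 195.4]), array([226.4, 195.8])]
[239.94654096 194.54821227]
```

Picture: finger A's tip is over the flap (261,183 in the scene view, as predicted) and B is behind the mandarin. Next I press the flap down.

Call:
apply_moves(
  moves="0 0 -0.01 0;0 0 -0.01 0;0 0 -0.008 0;0 0 -0.005 0;0 0 0 0;0 0 0 0",
)

```text
time_s: 10.23
tool_pos: [0.5282, -0.0405, 0.14]
orientation: [0.98, -0.084, 0.076, -0.164]
wrist_force: [-0.3, -0.2, 1.5]
gripper_width: 1.001
grip_force: 0.6
```

```bash
python3 -c "
from h import *
tips(.0425,.015);pair('p3');mand('m3')"
```

```text
10.2333 [-0.442  0.046  1.986  0.407  1.115  1.117] [ 0.5282 -0.0405  0.14  ] y [-0.139 -0.932 -0.335] z [ 0.177  0.309 -0.934] F [-0.3 -0.2  1.5]
Aout 0.0017 -0.028 -0.0231
Ain 0.0017 -0.0144 -0.0182
Bin 0.0012 0.0657 0.0102
Bout 0.0011 0.0794 0.0151
mand board xy 0.0121 0.0314 [266 168   5  10  35]
```

View pics/p3.png

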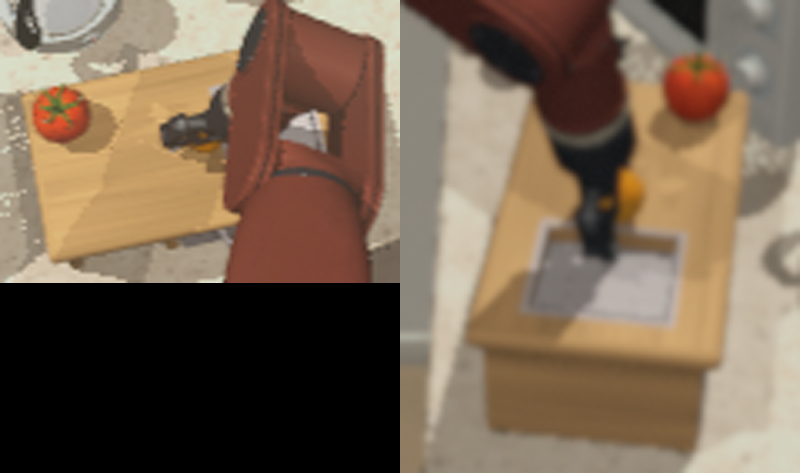

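The flap is open under finger A, and the mandarin is still on the board between the fingers. Next B pushes it.

Call:
apply_moves(
  moves="0 0 -0.003 0;-0.0006 -0.004 0 0;-0.0006 -0.004 0 0;-0.0006 -0.004 0 0;-0.0006 -0.004 0 0;-0.0006 -0.004 0 0;-0.0006 -0.004 0 0;-0.0006 -0.004 0 0;0 0 0 0",
)

```text
time_s: 11.13
tool_pos: [0.5245, -0.0695, 0.1377]
orientation: [0.98, -0.084, 0.077, -0.164]
wrist_force: [0.2, 1.1, 2.6]
gripper_width: 1.0
grip_force: 1.3
```

```bash
python3 -c "
from h import *
tips(.0425,.015);mand('m4')"
```

```text
11.1333 [-0.498  0.061  1.975  0.405  1.129  1.064] [ 0.5245 -0.0695  0.1377] y [-0.139 -0.932 -0.334] z [ 0.178  0.308 -0.934] F [0.2 1.1 2.6]
Aout 0.0026 -0.0573 -0.0253
Ain 0.0025 -0.0436 -0.0205
Bin 0.002 0.0365 0.0079
Bout 0.0019 0.0502 0.0127
mand board xy 0.0118 0.0114 [265 172   5   9  38]
```

Call:
apply_moves(
  moves="-0.0006 -0.004 0 0;-0.0006 -0.004 0 0;-0.0006 -0.004 0 0;-0.0006 -0.004 0 0;-0.0006 -0.004 0 0;-0.0006 -0.004 0 0;-0.0006 -0.004 0 0;0 0 0 0;0 0 0 0",
)

```text
time_s: 11.93
tool_pos: [0.52, -0.0967, 0.1374]
orientation: [0.98, -0.084, 0.076, -0.164]
wrist_force: [0.7, 5.4, 3.5]
gripper_width: 1.0
grip_force: 2.8
```

```bash
python3 -c "
from h import *
tips(.0425,.015);mand('m5');pair('p4')"
```

```text
11.9333 [-0.551  0.076  1.961  0.401  1.149  1.016] [ 0.52   -0.0967  0.1374] y [-0.139 -0.932 -0.335] z [ 0.177  0.309 -0.934] F [0.7 5.4 3.5]
Aout 0.0023 -0.0848 -0.0257
Ain 0.0022 -0.0711 -0.0208
Bin 0.0017 0.0089 0.0076
Bout 0.0016 0.0226 0.0125
mand board xy 0.0169 -0.0729 [263 188   6  12  52]
```

View pics/p4.png

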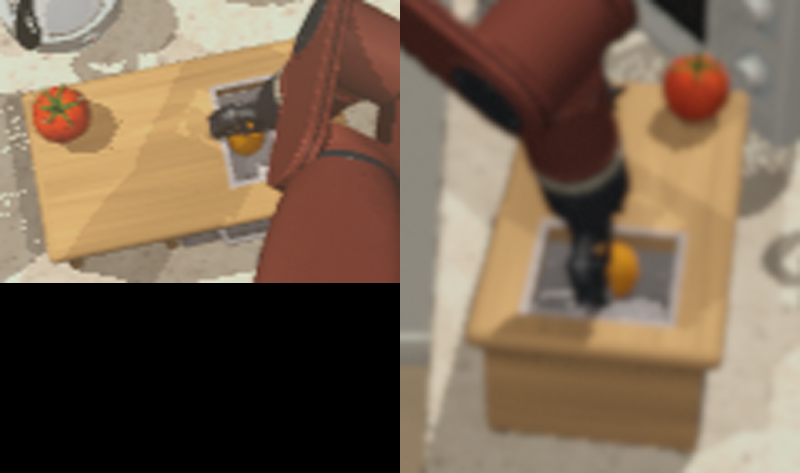

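```bash
python3 -c "
from h import *
pt=robot.camera_params('top');p=robot.camera_params('scene')
def b(P): w=P[:2]-[.5255,-.061]; return (w@[.988,-.154]).round(3),(w@[.154,.988]).round(3)
tp=(180+246*.3,155+140*.3)
for z in(.15,.13,.11,.09,.06,.031): print(z,b(atz(p,(266.5,193.5),z)),b(atz(pt,tp,z)))
"
```

```text
0.15 (np.float64(0.02), np.float64(-0.07)) (np.float64(-0.018), np.float64(-0.023))
0.13 (np.float64(0.018), np.float64(-0.048)) (np.float64(-0.012), np.float64(-0.024))
0.11 (np.float64(0.016), np.float64(-0.027)) (np.float64(-0.006), np.float64(-0.025))
0.09 (np.float64(0.014), np.float64(-0.005)) (np.float64(0.001), np.float64(-0.027))
0.06 (np.float64(0.011), np.float64(0.028)) (np.float64(0.01), np.float64(-0.028))
0.031 (np.float64(0.008), np.float64(0.059)) (np.float64(0.019), np.float64(-0.03))
```

The mandarin is over the edge but looks lodged between the sill and the half-open flap, with its centre about 20 mm below the board's top. I'll open the flap further by sliding A towards the hinge.

Call:
apply_moves(
  moves="-0.0004 -0.003 0 0;-0.0004 -0.003 0 0;-0.0004 -0.003 0 0;0 0 0 0;0 0 0 0",
)

```text
time_s: 12.5
tool_pos: [0.5188, -0.1024, 0.1376]
orientation: [0.979, -0.083, 0.076, -0.167]
wrist_force: [2.6, 16.9, 4.9]
gripper_width: 0.997
grip_force: 7.8
```

```bash
python3 -c "
from h import *
tips(.0425,.015);mand('m6');pair('p5')"
```

```text
12.5 [-0.565  0.081  1.956  0.405  1.157  1.002] [ 0.5188 -0.1024  0.1376] y [-0.138 -0.93  -0.341] z [ 0.177  0.315 -0.932] F [ 2.6 16.9  4.9]
Aout 0.0021 -0.0905 -0.0258
Ain 0.002 -0.0768 -0.0209
Bin 0.0014 0.0031 0.0081
Bout 0.0013 0.0167 0.013
mand board xy 0.0207 -0.079 [263 190   8  11  67]
```

View pics/p5.png

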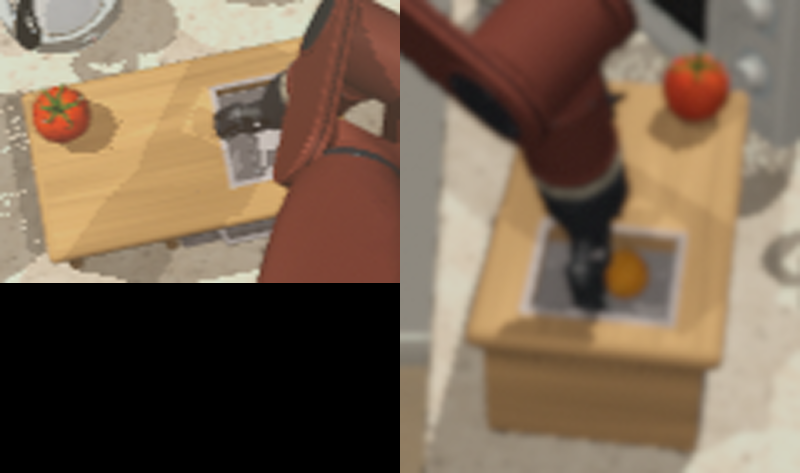

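Top view no longer shows the mandarin. The scene view at (267,195) fits it lying on the tray floor under the board. The 17 N means A touches the chute's far edge, so I'll back off and take the fingers out.

Call:
apply_moves(
  moves="0.0008 0.005 0 0;0.001 0.01 0 0;0 0 0.01 0;0 0 0.02 0;0 0 0.03 0;0 0 0.03 0;0 0 0.04 0;-0.02 0.02 0.02 0;-0.02 0.03 0.01 0;-0.02 0.03 0.01 0;-0.02 0.03 0.01 0;-0.02 0.03 0.01 0",
)

```text
time_s: 13.65
tool_pos: [0.4196, 0.0494, 0.3281]
orientation: [0.98, -0.085, 0.077, -0.163]
wrist_force: [1.0, 0.5, 0.5]
gripper_width: 1.0
grip_force: 0.0
```

Call:
apply_moves(
  moves="-0.01 0.03 0.01 0;-0.01 0.03 0.01 0;-0.01 0.03 0.01 0;-0.01 0.03 0.01 0;0 0.03 0.01 0;0 0 0 0;0 0 0 0;0 0 0 0",
)

```text
time_s: 14.32
tool_pos: [0.3807, 0.1987, 0.3773]
orientation: [0.98, -0.084, 0.077, -0.163]
wrist_force: [0.5, -0.2, 0.6]
gripper_width: 0.995
grip_force: 0.0
```

```bash
python3 -c "
from h import *
st();pair('p6')"
```

```text
14.3167 [ 0.074 -0.559  2.018  0.299  1.476  1.817] [0.3807 0.1987 0.3773] y [-0.139 -0.933 -0.333] z [ 0.178  0.307 -0.935] F [ 0.5 -0.2  0.6]
```

View pics/p6.png

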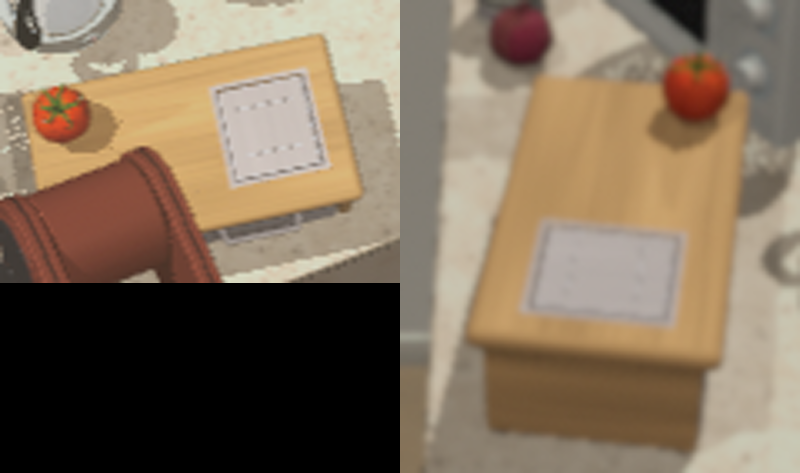

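The flap is shut flush, the mandarin is off the board and inside the chute, and the tomato and onion have not moved. The arm is clear of everything, so I'm handing in.

```bash
python3 -c "
from cell import robot
print(robot.job_done())"
```

```text
the job is handed in; nothing more can be done
None
```

The job is handed in at about 14 s: one finger held the flap open, the other pushed the mandarin over the sill, and the flap sprang shut. The last pictures show it off the board but don't show it in the tray; an earlier view through the chute put it on the tray floor.

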